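Close down the sonicator bench

TASK

The sonication run is over, so close down the bench: close every flask on the bench with a rubber stopper from the tray that fits its neck, pushed fully home so that its head sits flush on the rim, and leave the flasks standing. Hang the ear defenders back over the level rod of the steel stand, one cup on each side, so that they hang free. Leave the tube rack and the tip box where they are.

Things in the scene. Friction and masses are not known exactly. Their poses are not given: they have to be found in the camera images.
- wide_flask_1: conical (Erlenmeyer) flask of translucent plastic, 140 mm tall, base 85 mm across, with a wide straight neck: outside 43 mm, bore 36 mm, the neck being the top 36 mm. Loose, 0.15 kg; stands open on the bench, takes a large stopper. Origin: centre of its underside, z up to the mouth (rim at z = 140 mm). May be absent (then None from the start)
- wide_flask_2: conical (Erlenmeyer) flask of translucent plastic, 140 mm tall, base 85 mm across, with a wide straight neck: outside 43 mm, bore 36 mm, the neck being the top 36 mm. Loose, 0.15 kg; stands open on the bench, takes a large stopper. Origin: centre of its underside, z up to the mouth (rim at z = 140 mm). May be absent (then None from the start)
- narrow_flask_1: conical (Erlenmeyer) flask of translucent plastic, 140 mm tall, base 85 mm across, with a narrow straight neck: outside 34 mm, bore 27 mm, the neck being the top 36 mm. Loose, 0.15 kg; stands open on the bench, takes a small stopper. Origin: centre of its underside, z up to the mouth (rim at z = 140 mm). May be absent (then None from the start)
- narrow_flask_2: conical (Erlenmeyer) flask of translucent plastic, 140 mm tall, base 85 mm across, with a narrow straight neck: outside 34 mm, bore 27 mm, the neck being the top 36 mm. Loose, 0.15 kg; stands open on the bench, takes a small stopper. Origin: centre of its underside, z up to the mouth (rim at z = 140 mm). May be absent (then None from the start)
- narrow_flask_3: conical (Erlenmeyer) flask of translucent plastic, 140 mm tall, base 85 mm across, with a narrow straight neck: outside 34 mm, bore 27 mm, the neck being the top 36 mm. Loose, 0.15 kg; stands open on the bench, takes a small stopper. Origin: centre of its underside, z up to the mouth (rim at z = 140 mm). May be absent (then None from the start)
- large_stopper_1: large grey-brown rubber stopper: a tapered plug 28 mm across at the narrow end and 33 mm at the top, 22 mm long, under a flat round head 46 mm across and 16 mm thick (38 mm high in all, 30 g). Stands on its narrow end in the tray, grip it by the head. When home, the underside of the head rests on the flask's rim. Origin: centre of the narrow end, z along the axis to the head
- large_stopper_2: large grey-brown rubber stopper: a tapered plug 28 mm across at the narrow end and 33 mm at the top, 22 mm long, under a flat round head 46 mm across and 16 mm thick (38 mm high in all, 30 g). Stands on its narrow end in the tray, grip it by the head. When home, the underside of the head rests on the flask's rim. Origin: centre of the narrow end, z along the axis to the head
- large_stopper_3: large grey-brown rubber stopper: a tapered plug 28 mm across at the narrow end and 33 mm at the top, 22 mm long, under a flat round head 46 mm across and 16 mm thick (38 mm high in all, 30 g). Stands on its narrow end in the tray, grip it by the head. When home, the underside of the head rests on the flask's rim. Origin: centre of the narrow end, z along the axis to the head
- small_stopper_1: small grey-brown rubber stopper: a tapered plug 20 mm across at the narrow end and 24 mm at the top, 22 mm long, under a flat round head 34 mm across and 16 mm thick (38 mm high in all, 30 g). Stands on its narrow end in the tray, grip it by the head. When home, the underside of the head rests on the flask's rim. Origin: centre of the narrow end, z along the axis to the head
- small_stopper_2: small grey-brown rubber stopper: a tapered plug 20 mm across at the narrow end and 24 mm at the top, 22 mm long, under a flat round head 34 mm across and 16 mm thick (38 mm high in all, 30 g). Stands on its narrow end in the tray, grip it by the head. When home, the underside of the head rests on the flask's rim. Origin: centre of the narrow end, z along the axis to the head
- small_stopper_3: small grey-brown rubber stopper: a tapered plug 20 mm across at the narrow end and 24 mm at the top, 22 mm long, under a flat round head 34 mm across and 16 mm thick (38 mm high in all, 30 g). Stands on its narrow end in the tray, grip it by the head. When home, the underside of the head rests on the flask's rim. Origin: centre of the narrow end, z along the axis to the head
- small_stopper_4: small grey-brown rubber stopper: a tapered plug 20 mm across at the narrow end and 24 mm at the top, 22 mm long, under a flat round head 34 mm across and 16 mm thick (38 mm high in all, 30 g). Stands on its narrow end in the tray, grip it by the head. When home, the underside of the head rests on the flask's rim. Origin: centre of the narrow end, z along the axis to the head
- tray: fixed shallow steel tray, 220 x 230 mm outside, floor 3 mm above the bench, rim 23 mm above the bench; origin: centre of its underside. In it stand seven stoppers with a flat white screw cap (42 mm across, 14 mm high) and a stirring bar (36 x 10 x 10 mm)
- ear_defenders: rigid ear defenders, 168 mm tall, 150 wide, 70 deep, 0.22 kg, standing on their two cups (88 mm tall). Band arches in own y-z plane; its padded crown, 26 mm wide (own x), 40 mm long (own y), lies 150 to 168 mm above the origin: grip it across its width, no deeper than its underside. Gap between the cups 60 mm along own y. Origin: midway between the cups, at their undersides, z up
- stand: fixed steel stand: foot plate 180 x 110 x 10 mm, 12 mm upright at own x = +75 mm, 245 mm high, and clamped to it a level 12 mm rod, axis 200 mm above the bench along own x (own y = 0), from the clamp (own x = +62 mm) to its free end (15 mm cap, own x = -86 mm) towards the robot. Origin: centre of the plate underside. Hung, the ear defenders have their own x along the rod
- tube_rack: bystander: yellow tube rack, 85 x 170 x 65 mm, loose, beyond the tray; origin: centre of its underside
- tip_box: bystander: pipette-tip box, 82 x 122 x 72 mm, loose; origin: centre of its underside
Mind the look-alikes: they are no part of the job. Leave any orange look-alike of the small_stopper_4 alone.

How it is judged:
By the outcome, as a careful person would: the job done as asked, in the order asked, and still so for the second after the job is handed in, with the robot touching nothing.
Of wide_flask_1, wide_flask_2, narrow_flask_1, narrow_flask_2, narrow_flask_3 only 3 to 5 are there at a start; the rules pass over those that are not, and their reading is None.
At some moment in a run one of wide_flask_1, wide_flask_2, narrow_flask_1, narrow_flask_2, narrow_flask_3 may be knocked a few centimetres aside while the robot is not near it.
It also fails if it takes over 210 s, if anything falls off the work surface, if the arm or the gripper's body presses on something with over 40 N, if the wrist force passes 120 N, or if a joint passes its speed limit or range.

ROBOT

A 6-joint arm with a two-finger parallel gripper is mounted at the origin on the work surface. World frame = base frame: x ahead of the robot, y to its left, z up, the work surface at z = 0. Lengths are in m, angles in rad, forces in N, time in s.
With the tool pointing down it reaches from about 0.325 to 0.85 m from the base axis. Payload 4.4 kg.
Tool frame: the origin (TCP) lies between the finger pads; the fingertips stand 17 mm ahead of it and the grasp point (between the pads) lies 2 mm behind it; z points along the fingers, y is the line along which they close (so a half turn about z gives the same grasp; the last joint's range is limited). The gripper opens to 94 mm and grips with 3 to 60 N. Pads are 16 mm wide; open, the fingers measure 119 mm over their backs; the gripper's body (75 mm by 177 mm) begins 78 mm behind the grasp point.
Start: joints at [1.177, 0.207, 1.542, -0, 1.393, -0.15], TCP at [0.138, 0.558, 0.222] pointing down, gripper open.
Joint ranges: [-2.73, 2.73], [-0.86, 2.22], [0.23, 2.46], [-1.11, 4.25], [0.08, 2.63], [-2.82, 2.82]. Speed limits (rad/s): [2.79, 2.79, 3.14, 3.14, 3.14, 3.14].

INTERFACE

Orientations are given as a rotation vector (axis times angle).
In Python, from cell import * gives the robot as it stands. The module is installed in compiled form; this text tells all that it offers.
- The arm moves only by the tool move_arm, never from a script. Its argument "deltas" is a list that holds one entry, the list of rows, each a list of 7 numbers: the shift along the tool's x, y, z in cm, then the turn, a rotation vector about the tool's x, y, z in rad, then the finger opening in cm, from 0 to 9.4. In form: [[[x, y, z, ax, ay, az, hand], ...]]. A call has 1 to 5 rows; each row shifts and turns the commanded pose from where the row before left it, along the tool's axes as they then stand; what a row does not reach is not made up. A row lasts 1/8 s, in which the tool goes at most 62.5 mm and 10.7 degrees, less where a joint would pass 70% of its speed; a pose out of reach is approached as far as the arm can. A call with a gripper value outside its range is refused whole. The fingers move at their own pace and stop on an object; "newtons" is the grip in N (left out, the last holds). Time passes only in rows, so rows that do not move let the fingers close. It gives the time, the measured TCP pose, the force, the opening and the grip force at its end, in the units of the state.
- get_state(): the state, without advancing time (a new reading comes with each control period).
- grab_frame(name): name is "scene" or "top" or "wrist"; returns the picture (400x640x3 uint8, blue, green, red); there is no depth.
- camera_model(name): a dict with "fx", "fy", "cx", "cy" (pixels), "k1" (the pictures are not rectified: a ray, as slopes to the right and down, at radius r is drawn at 1 + k1 r^2 times it, then the intrinsics apply), "camera_from_world" (4x4, takes a point from world to camera coordinates). Camera axes: x right, y down, z forward; pixel columns grow to the right and rows downward; lengths in m; the calibration is good to about 2 mm. A picture is of the moment at which its call begins: read the wrist's pose just before it. camera_model takes no time and is no camera call; for the wrist camera it gives the pose at the moment of the call.
- close_job(): hands the job in; it is judged then, once.
The state is a dict: "t": time; "joint_pos": joint angles; "qvel": joint speeds; "tau": joint torques, N m; "position": TCP position; "tool_rot": TCP orientation; "contact_force": force on the tool from outside, world axes, zero at the start; "wrist_torque": the same for the moment, N m; "gripper_width": finger opening in m; "grasp_force": force on a finger pad.
Only numpy, scipy, OpenCV 4.12 (cv2) and the standard library are available. Lean on these libraries where they do the work, as an engineer would, in place of code of your own. Each camera call takes 0.05 s, during which the arm holds its last target. There are 200 camera calls.

## Working session

There is one attempt and no reset: what is moved stays moved. The work goes in short steps, Python scripts to look and compute and a tool call to move; the robot and the scene stay as the last step left them, time stands still between calls to the robot, and variables do not carry over. Pictures are saved under pics/ and viewed, at most 14 in all, crops included, and the job is handed in when it is done.

Besides the shell and the picture viewer there is one more tool, called after "Emit:" as name([rows], argument=value, ...), one row to a line, values as JSON. move_arm: Moves the arm, as the interface text tells. Its arguments: {"type":"object","properties":{"deltas":{"type":"array"},"newtons":{"type":"number"}},"required":["deltas"]}

```bash
mkdir -p pics
cat > h.py <<'E'
import numpy as np, cv2
from cell import *
from scipy.spatial.transform import Rotation as R
def ray(cam,u,v):
    K=np.array([[cam['fx'],0,cam['cx']],[0,cam['fy'],cam['cy']],[0,0,1.]])
    p=cv2.undistortPoints(np.array([[[u,v]]],float),K,np.array([cam['k1'],0,0,0,0.]))[0,0]
    T=np.array(cam['camera_from_world']);Rm=T[:3,:3];o=-Rm.T@T[:3,3]
    d=Rm.T@np.array([p[0],p[1],1]);return o,d/np.linalg.norm(d)
def onz(cam,u,v,z):
    o,d=ray(cam,u,v);return o+d*(z-o[2])/d[2]
def tri(rays):
    A=np.zeros((3,3));b=np.zeros(3)
    for o,d in rays:
        P=np.eye(3)-np.outer(d,d);A+=P;b+=P@o
    x=np.linalg.solve(A,b);return x,[np.linalg.norm((np.eye(3)-np.outer(d,d))@(x-o)) for o,d in rays]
def proj(cam,X):
    T=np.array(cam['camera_from_world']);p=T[:3,:3]@np.asarray(X)+T[:3,3];x,y=p[:2]/p[2];s=1+cam['k1']*(x*x+y*y)
    return np.array([cam['fx']*x*s+cam['cx'],cam['fy']*y*s+cam['cy']])
E
python3 - <<'E'
from h import *
for n in('scene','top','wrist'):
    c=camera_model(n);f=grab_frame(n);cv2.imwrite(f'pics/{n}0.png',f);T=np.array(c['camera_from_world'])
    print(n,c['fx'],c['cx'],c['cy'],c['k1'],(-T[:3,:3].T@T[:3,3]).round(3),T[:3,:3].round(2).tolist())
print(get_state())
E
```

```text
scene 419.0129513157373 317.3098425743661 199.5481237301182 -0.05382391180530681 [ 1.124 -0.507  0.634] [[0.69, 0.73, 0.01], [0.44, -0.4, -0.81], [-0.58, 0.56, -0.59]]
top 446.18342755064776 321.18188470224686 201.085395592195 -0.07458007780644987 [0.274 0.051 1.371] [[0.0, -1.0, 0.0], [-0.98, -0.0, -0.21], [0.21, -0.0, -0.98]]
wrist 330.4815431998554 319.92836654630264 204.709088004373 -0.054787092040819954 [0.071 0.574 0.384] [[0.24, 0.97, -0.0], [0.94, -0.23, 0.24], [0.23, -0.06, -0.97]]
{'t': 0.15, 'joint_pos': array([ 1.17747025e+00,  2.07235353e-01,  1.54258224e+00, -1.50749468e-06,
        1.39351501e+00, -1.50477932e-01]), 'qvel': array([-0.00190761, -0.0026421 , -0.00104412, -0.0015763 ,  0.00034356,
        0.00096472]), 'tau': array([ 1.19158562e-04, -3.71316326e+01, -2.81810689e+01,  6.98822108e-02,
        3.26780230e-02, -9.06081891e-05]), 'position': array([0.13804254, 0.55758385, 0.22157189]), 'tool_rot': array([-3.80471308e-01, -3.11799811e+00,  2.63293030e-03]), 'contact_force': array([ 0.07650685, -0.29979712,  0.29565046]), 'wrist_torque': array([-0.00359203,  0.03179312, -0.00636965]), 'grasp_force': 0.0, 'gripper_width': 0.0939460722891365}
```

View pics/scene0.png

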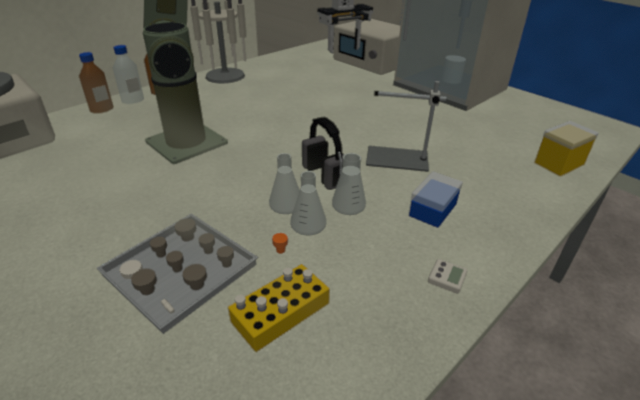

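View pics/top0.png

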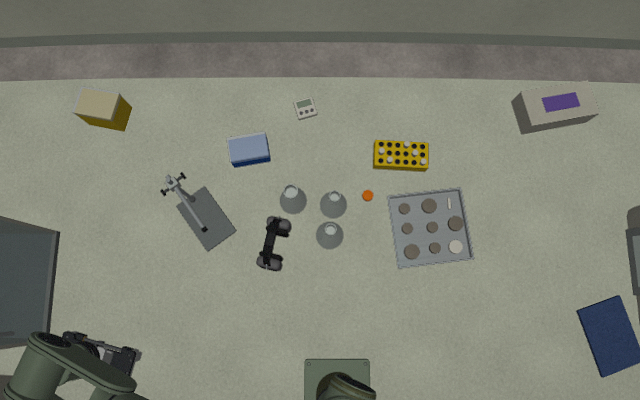

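The scene view shows three flasks: rims near (284,158), (308,178) and (351,158). It also shows the ear defenders at (320,150), the stand at (430,100), the tray at (180,265), an orange decoy at (280,242) and the yellow rack. In the top view the flasks are at (292,195), (334,200) and (330,233), and the tray is at (430,228). I'll move the wrist camera over the bench for finer measurements.

```bash
cat >> h.py <<'E'
def plan(pos,psi=None,z=None):
    "print total tool-frame shift (cm) and turn about tool z to bring TCP to pos, tool down, y azimuth psi"
    s=get_state();M=R.from_rotvec(s['tool_rot']).as_matrix()
    d=M.T@(np.array(pos)-s['position'])*100
    out='shift cm (current tool axes) '+str(d.round(2))
    if psi is not None:
        y=np.array([np.cos(psi),np.sin(psi),0]);zt=np.array([0,0,-1.]);x=np.cross(y,zt)
        G=np.stack([x,y,zt],1);out+=' turn '+str(R.from_matrix(M.T@G).as_rotvec().round(3))
        out+=' | shift in goal axes '+str((G.T@(np.array(pos)-s['position'])*100).round(2))
    print(out)
E
python3 - <<'E'
from h import *
f=cv2.imread('pics/top0.png');c=camera_model('top')
for n,(u,v),z in [('tray',(430,228),.02),('fl',(292,190),.14),('fl',(334,197),.14),('fl',(330,230),.14),('ear',(268,243),.16),('rodend',(206,230),.2),('clamp',(172,182),.2)]+[('st',p,.041) for p in[(404,209),(429,206),(455,224),(407,228),(432,227),(411,252),(435,248)]]:
    print(n,onz(c,u,v,z).round(3))
plan([.45,.05,.33],1.57)
cv2.imwrite('pics/topc.png',cv2.resize(f[130:280,230:480],None,fx=3.2,fy=3.2,interpolation=cv2.INTER_CUBIC))
E
```

```text
tray [ 0.482 -0.288  0.02 ]
fl [0.572 0.13  0.14 ]
fl [0.552 0.011 0.14 ]
fl [0.458 0.022 0.14 ]
ear [0.419 0.192 0.16 ]
rodend [0.448 0.354 0.2  ]
clamp [0.58  0.455 0.2  ]
st [ 0.537 -0.206  0.041]
st [ 0.547 -0.283  0.041]
st [ 0.491 -0.36   0.041]
st [ 0.479 -0.213  0.041]
st [ 0.482 -0.289  0.041]
st [ 0.406 -0.222  0.041]
st [ 0.418 -0.295  0.041]
shift cm (current tool axes) [-42.48 -41.79 -10.78] turn [-0.002 -0.    -0.242] | shift in goal axes [-31.24 -50.73 -10.84]
```

View pics/topc.png

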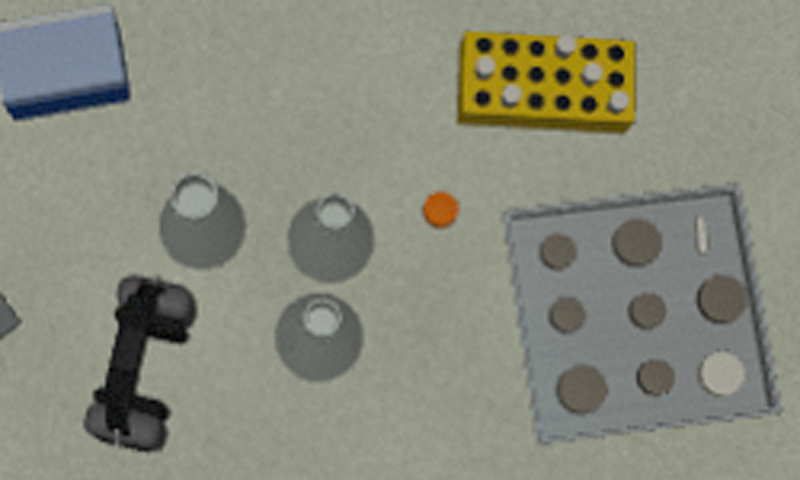

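The crop shows one wide flask at (195,195) and two narrow ones at (335,210) and (322,317). The large stoppers are at (637,243), (722,298) and (582,388). The small ones are at (557,250), (567,315), (647,310) and (655,377). The white cap at (722,372), the stirring bar and the orange look-alike at (440,210) are to be left alone.

Emit:
move_arm([
  [[0,0,-6,0,0,-0.12,9.4],[0,0,-5,0,0,-0.12,9.4],[-3.1,-5.1,0,0,0,0,9.4],[-3.1,-5.1,0,0,0,0,9.4],[-3.1,-5.1,0,0,0,0,9.4]],
])

```text
t: 0.78
position: [0.2313, 0.4033, 0.3323]
tool_rot: [0.003, 3.141, -0.0]
contact_force: [2.2, 0.7, -0.1]
gripper_width: 0.0941
grasp_force: 0.0
```

Emit:
move_arm([
  [[-3.1,-5.1,0,0,0,0,9.4],[-3.1,-5.1,0,0,0,0,9.4],[-3.1,-5.1,0,0,0,0,9.4],[-3.1,-5.1,0,0,0,0,9.4],[-3.1,-5.1,0,0,0,0,9.4]],
])

```text
t: 1.4
position: [0.3856, 0.1477, 0.3324]
tool_rot: [0.004, 3.141, 0.0]
contact_force: [0.3, 1.0, -0.4]
gripper_width: 0.0941
grasp_force: 0.0
```

Emit:
move_arm([
  [[-3.1,-5.1,0,0,0,0,9.4],[-3.1,-5.1,0,0,0,0,9.4],[0,0,0,0,0,0,9.4],[0,0,0,0,0,0,9.4]],
])

```text
t: 1.9
position: [0.4464, 0.0476, 0.332]
tool_rot: [-0.005, -3.14, -0.001]
contact_force: [0.2, -0.1, 0.5]
gripper_width: 0.0937
grasp_force: 0.0
```

Run:
```python
from h import *
s=get_state();c=camera_model('wrist');f=grab_frame('wrist');cv2.imwrite('pics/w1.png',f)
np.save('w1.npy',c,allow_pickle=True);print(s['t'],s['position'],s['tool_rot'],s['joint_pos'].round(2))
```

```text
1.9 [0.44635557 0.04755598 0.33204779] [-5.29056997e-03 -3.14031715e+00 -1.17010601e-03] [-0.09 -0.14  1.67  0.    1.61 -1.65]
```

View pics/w1.png

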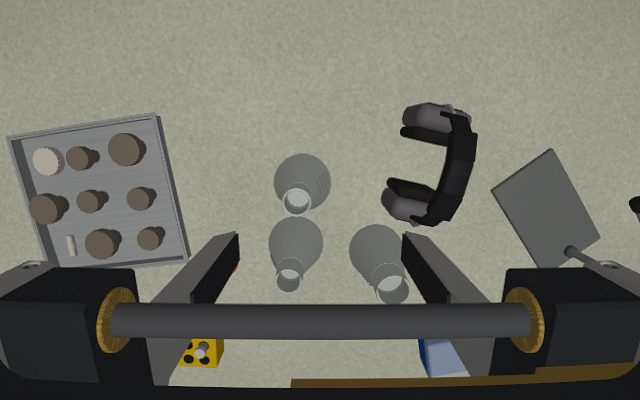

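The wrist view shows the tray at the left, with stoppers at (82,157), (126,149), (47,208), (91,200), (140,198), (102,243) and (150,237). The flask rims are at (297,200), (289,280) and wide (392,288), and the ear defenders at (440,165). I'll take a second view from above the tray.

Emit:
move_arm([
  [[1,-5.5,0,0,0,0,9.4],[1,-5.5,0,0,0,0,9.4],[1,-5.5,0,0,0,0,9.4],[0,-5.5,0,0,0,0,9.4],[0,0,0,0,0,0,9.4]],
])

```text
t: 2.58
position: [0.4159, -0.1738, 0.3324]
tool_rot: [-0.008, -3.141, 0.0]
contact_force: [-0.3, 1.2, -0.3]
gripper_width: 0.0939
grasp_force: 0.0
```

Run:
```python
from h import *
s=get_state();c=camera_model('wrist');f=grab_frame('wrist');cv2.imwrite('pics/w2.png',f)
np.save('w2.npy',c,allow_pickle=True);print(s['t'],s['position'],s['qvel'].round(3))
```

```text
2.575 [ 0.4159488  -0.17375422  0.33240458] [ 0.064 -0.021  0.021  0.035  0.023  0.024]
```

View pics/w2.png

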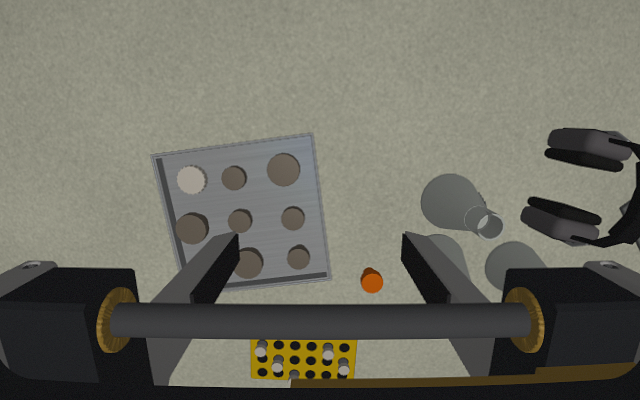

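This view shows the tray almost from above. The smalls are at (234,178), (240,221), (293,218) and (298,257). The larges are at (283,169), (192,228) and (247,262), and the white cap is at (191,180). I'll segment the heads by colour in both views.

Run:
```python
from h import *
C=[np.load(f'w{i}.npy',allow_pickle=True).item() for i in(1,2)]
W=[]
for i in(1,2):
    f=cv2.imread(f'pics/w{i}.png');g=f.astype(int)
    L=[]
    x0,x1=(15,185) if i==1 else (155,325)
    rb=g[...,2]-g[...,0];V=g.max(2)
    m=((rb>12)&(V<125)&(V>75)).astype(np.uint8); m=cv2.morphologyEx(m,cv2.MORPH_OPEN,np.ones((3,3),np.uint8))
    if i==1:print(f[149,126],f[160,140],f[170,150],f[198,140])
    for c in cv2.findContours(m,cv2.RETR_EXTERNAL,cv2.CHAIN_APPROX_NONE)[0]:
        if cv2.contourArea(c)>150:
            (u,v),ax,an=cv2.fitEllipse(cv2.convexHull(c))
            if x0<u<x1 and 130<v<275:L.append((u,v,ax))
    W.append(L)
a=[(onz(C[0],u,v,.041),u,v,ax) for u,v,ax in W[0]];b=[(onz(C[1],u,v,.041),u,v,ax) for u,v,ax in W[1]]
for p,u,v,ax in b:
    q=min(a,key=lambda q:np.linalg.norm(q[0]-p))
    x,e=tri([ray(C[0],q[1],q[2]),ray(C[1],u,v)])
    print((round(u),round(v)),np.round(ax,1),'w1',(round(q[1]),round(q[2])),np.round(q[3],1),'onz',p.round(4),q[0].round(4),'tri',x.round(4),np.round(e,4))
```

```text
[81 91 99] [59 62 65] [133 132 133] [79 90 98]
(247, 264) [27.4 28.3] w1 (99, 245) [25.5 30.5] onz [ 0.5492 -0.2828  0.041 ] [ 0.5487 -0.2831  0.041 ] tri [ 0.5486 -0.2825  0.0419] [0.0002 0.0002]
(298, 259) [20.2 21.4] w1 (148, 239) [19.2 22. ] onz [ 0.5403 -0.2069  0.041 ] [ 0.5401 -0.2066  0.041 ] tri [ 0.5404 -0.2069  0.0405] [0.0001 0.0001]
(190, 229) [27.8 30.8] w1 (43, 209) [25.4 31.2] onz [ 0.4938 -0.3627  0.041 ] [ 0.4937 -0.3622  0.041 ] tri [ 0.4939 -0.3629  0.0403] [0.0001 0.0001]
(239, 222) [21.  22.6] w1 (87, 202) [19.6 23.1] onz [ 0.4827 -0.2906  0.041 ] [ 0.4827 -0.2903  0.041 ] tri [ 0.4829 -0.2907  0.0404] [0. 0.]
(292, 219) [21.7 22.1] w1 (138, 199) [20.7 22.9] onz [ 0.4791 -0.2134  0.041 ] [ 0.4791 -0.2131  0.041 ] tri [ 0.4793 -0.2134  0.0403] [0. 0.]
(233, 178) [22.1 23.5] w1 (77, 158) [20.5 24.1] onz [ 0.4196 -0.295   0.041 ] [ 0.4193 -0.2947  0.041 ] tri [ 0.4195 -0.295   0.0406] [0.0001 0.0001]
(283, 170) [31.5 32. ] w1 (123, 149) [29.6 33.5] onz [ 0.4083 -0.2247  0.041 ] [ 0.4082 -0.2245  0.041 ] tri [ 0.4083 -0.2248  0.0405] [0. 0.]
```

All seven stopper heads triangulate to z ≈ 0.0405, where 0.041 was expected, so they are all standing. I'm picking the small stopper at (0.479,-0.213). It is brown, in the tray, and not the orange look-alike.

Emit:
move_arm([
  [[-2.1,-1.3,4,0,0,0,5.2],[-2.1,-1.3,5,0,0,0,5.2],[-2.1,-1.3,6,0,0,0,5.2],[0,0,6,0,0,0,5.2],[0,0,0,0,0,0,5.2]],
])

```text
t: 3.25
position: [0.4748, -0.206, 0.1198]
tool_rot: [0.001, -3.131, -0.012]
contact_force: [0.9, -0.4, 0.5]
gripper_width: 0.0523
grasp_force: 0.0
```

Run:
```python
from h import *
f=cv2.imread('pics/w1.png')
cv2.imwrite('pics/w1c.png',cv2.resize(f[175:315,260:420],None,fx=4,fy=4,interpolation=cv2.INTER_CUBIC))
plan([.4793,-.2134,.044],np.pi/2);print(get_state()['gripper_width'])
```

```text
shift cm (current tool axes) [-0.53 -0.79  7.57] turn [ 0.008 -0.011  0.001] | shift in goal axes [-0.45 -0.74  7.58]
0.052347032248388006
```

View pics/w1c.png

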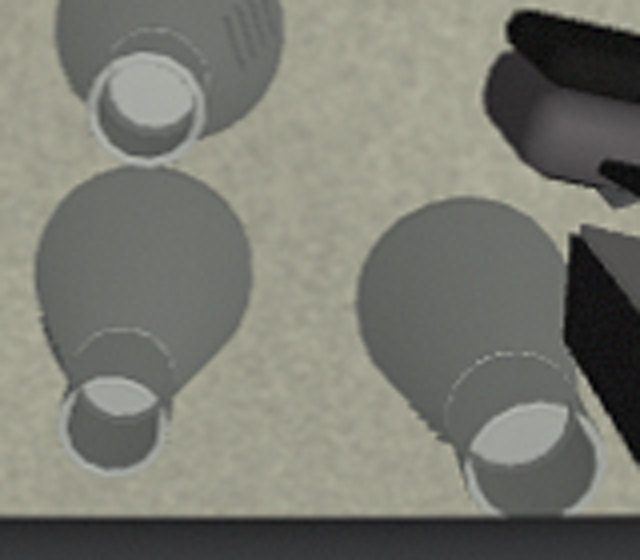

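The crop shows three clear rim rings, centred at about (147,108), (115,425) and (535,455). The first two are narrow and the last is wide.

Emit:
move_arm([
  [[0,0,3,0,0,0,5.2],[0,0,0,0,0,0,5.2],[0,0,0,0,0,0,5.2]],
])

```text
t: 3.62
position: [0.4801, -0.2115, 0.0976]
tool_rot: [0.002, 3.138, -0.004]
contact_force: [-0.0, 0.9, 0.3]
gripper_width: 0.0519
grasp_force: 0.0
```

Run:
```python
from h import *
plan([.4793,-.2134,.044],np.pi/2)
c=np.load('w1.npy',allow_pickle=True).item();t=camera_model('top')
for (u,v),(a,b) in zip([(147,108),(115,425),(535,455)],[(322,317),(335,210),(195,195)]):
    u,v=260+u/4-.4,175+v/4-.4;a,b=230+a/3.2-.3,130+b/3.2-.3
    print(onz(c,u,v,.14).round(4),onz(t,a,b,.14).round(4),[k.round(4) if hasattr(k,'round') else np.round(k,4) for k in tri([ray(c,u,v),ray(t,a,b)])])
```

```text
shift cm (current tool axes) [ 0.1  -0.17  5.36] turn [-0.002  0.004 -0.001] | shift in goal axes [ 0.08 -0.19  5.36]
[0.4606 0.0218 0.14  ] [0.4613 0.0214 0.14  ] [array([0.4627, 0.0212, 0.1311]), array([0., 0.])]
[0.5562 0.0103 0.14  ] [0.557  0.0096 0.14  ] [array([0.5578, 0.0097, 0.1367]), array([0.0002, 0.0002])]
[0.5668 0.1344 0.14  ] [0.5703 0.1337 0.14  ] [array([0.5715, 0.1353, 0.1324]), array([0.0012, 0.0012])]
```

Emit:
move_arm([
  [[0.1,-0.2,3,0,0,0,5.2],[0,0,2.4,0,0,0,5.2],[0,0,0,0,0,0,5.2],[0,0,0,0,0,0,5.2]],
])

```text
t: 4.12
position: [0.4788, -0.2142, 0.0427]
tool_rot: [0.004, 3.139, -0.003]
contact_force: [0.2, -0.7, 0.3]
gripper_width: 0.0516
grasp_force: 0.0
```

Emit:
move_arm([
  [[0,0,0,0,0,0,2.5],[0,0,0,0,0,0,2.5],[0,0,0,0,0,0,2.5],[0,0,0,0,0,0,2.5]],
], newtons=25)

```text
t: 4.62
position: [0.478, -0.2138, 0.0416]
tool_rot: [0.005, 3.14, -0.001]
contact_force: [0.6, -0.0, 5.7]
gripper_width: 0.0335
grasp_force: 25.0
```

Emit:
move_arm([
  [[0,0,-4,0,0,0,2.5],[0,0,-6,0,0,0,2.5],[0.6,3,-5,0,0,0,2.5],[0.6,4.5,-4,0,0,0,2.5],[0.6,4.7,-1,0,0,0,2.5]],
])

```text
t: 5.25
position: [0.461, -0.091, 0.2439]
tool_rot: [0.006, 3.136, -0.003]
contact_force: [0.2, -0.1, -0.6]
gripper_width: 0.0338
grasp_force: 25.0
```

Emit:
move_arm([
  [[0,4.5,0,0,0,0,2.5],[0,0,0,0,0,0,2.5],[0,0,0,0,0,0,2.5],[0,0,0,0,0,0,2.5]],
])

```text
t: 5.75
position: [0.4597, -0.0473, 0.2402]
tool_rot: [-0.007, -3.141, 0.0]
contact_force: [-0.4, -0.2, -0.5]
gripper_width: 0.0333
grasp_force: 25.0
```

Run:
```python
from h import *
s=get_state();c=camera_model('wrist');f=grab_frame('wrist');cv2.imwrite('pics/w3.png',f);np.save('w3.npy',c,allow_pickle=True)
g=grab_frame('top');cv2.imwrite('pics/t3.png',g)
print(s['position'],s['qvel'].round(3),s['gripper_width'],s['grasp_force'])
```

```text
[ 0.45969253 -0.04733104  0.24019922] [-0.005  0.001 -0.004  0.001  0.001  0.002] 0.033281370569970894 24.999914467334747
```

View pics/w3.png

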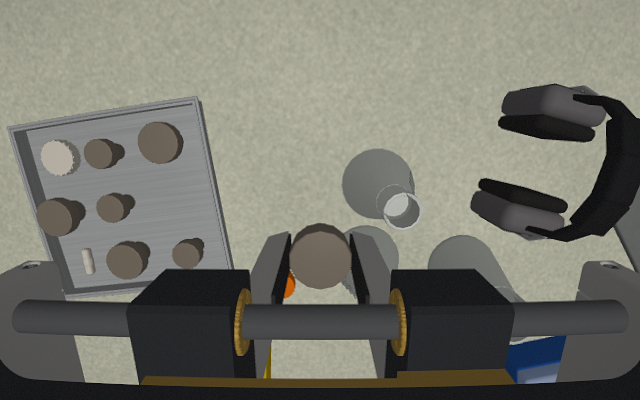

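The stopper is held level at (320,256), and flask A's rim is at (402,210). I'll fit the rim ring.

```bash
cat >> h.py <<'E'
def rim(f,c,guess,rpx,z=.14,thr=None):
    "ellipse fit to bright rim pixels around guess"
    u0,v0=guess;g=cv2.cvtColor(f,cv2.COLOR_BGR2GRAY);r=int(rpx*1.35)
    roi=g[int(v0)-r:int(v0)+r+1,int(u0)-r:int(u0)+r+1]
    yy,xx=np.mgrid[-r:r+1,-r:r+1];rr=np.hypot(xx,yy)
    # strongest ridge along each radial direction
    pts=[]
    S=cv2.resize(roi,None,fx=4,fy=4,interpolation=cv2.INTER_CUBIC).astype(float);cc=S.shape[0]/2
    for th in np.linspace(0,2*np.pi,72,endpoint=False):
        rad=np.arange(rpx*.72,rpx*1.3,.25)
        p=cv2.remap(S.astype(np.float32),np.float32(cc+4*rad*np.cos(th))[None],np.float32(cc+4*rad*np.sin(th))[None],cv2.INTER_LINEAR)[0]
        k=p.argmax();q=p-np.median(p)
        if q[k]>12:pts.append((rad[k]*np.cos(th),rad[k]*np.sin(th)))
    P=np.float32(pts);
    for _ in range(3):
        A=np.c_[2*P,np.ones(len(P))];s=np.linalg.lstsq(A,(P**2).sum(1),rcond=None)[0];R0=np.sqrt(s[2]+s[0]**2+s[1]**2)
        e=abs(np.hypot(*(P-s[:2]).T)-R0);P=P[e<max(1.2,1.5*np.median(e))]
    u,v=u0+s[0],v0+s[1]
    print('rim',u.round(1),v.round(1),'r',R0.round(1),'n',len(P),'resid',e.mean().round(2),'->',onz(c,u,v,z).round(4));return u,v
E
python3 - <<'E'
from h import *
f=cv2.imread('pics/w3.png');c=np.load('w3.npy',allow_pickle=True).item()
a=rim(f,c,(402,210),18);a=rim(f,c,a,18)
f1=cv2.imread('pics/w1.png');c1=np.load('w1.npy',allow_pickle=True).item()
b=rim(f1,c1,(296.5,201.5),13.5);rim(f1,c1,(288.5,281),13)
print(tri([ray(c,*a),ray(c1,*b)]))
g=f.astype(int);m=((g[...,2]-g[...,0]>12)&(g.max(2)<135)&(g.max(2)>75)).astype(np.uint8)[200:310,285:355]
k=max(cv2.findContours(m,0,1)[0],key=cv2.contourArea)
(u,v),ax,_=cv2.fitEllipse(cv2.convexHull(k));u+=285;v+=200;print('head',u,v,ax,onz(c,u,v,.2402-.001),'tcp',get_state()['position'])
E
```

```text
rim 402.4 211.1 r 17.4 n 53 resid 0.32 -> [0.4609 0.0208 0.14  ]
rim 402.8 211.2 r 17.4 n 55 resid 0.31 -> [0.4609 0.0211 0.14  ]
rim 296.4 202.3 r 13.3 n 53 resid 0.18 -> [0.4614 0.0219 0.14  ]
rim 288.2 281.3 r 11.8 n 29 resid 0.26 -> [0.5567 0.0101 0.14  ]
(array([0.46173362, 0.02173133, 0.13767158]), [np.float64(0.00019316377261309516), np.float64(0.00019316377261307196)])
head 318.62437438964844 260.4260940551758 (57.353206634521484, 66.09968566894531) [ 0.46116759 -0.04797443  0.2392    ] tcp [ 0.45975681 -0.04731546  0.24032484]
```

Rim A is at (0.461,0.0215), with its triangulated height at 0.138 against 0.140. Hovering over it now.

Emit:
move_arm([
  [[0,3.5,0,0,0,0,2.5],[0,3.4,1,0,0,0,2.5],[0,0,3,0,0,0,2.5],[0,0,0,0,0,0,2.5],[0,0,0,0,0,0,2.5]],
])

```text
t: 6.48
position: [0.4605, 0.022, 0.2013]
tool_rot: [0.006, 3.141, -0.0]
contact_force: [0.2, -1.3, 0.5]
gripper_width: 0.0334
grasp_force: 25.0
```

Run:
```python
from h import *
plan([.4599,.0218,.1566],np.pi/2)
```

```text
shift cm (current tool axes) [ 0.06 -0.02  4.47] turn [-0.     0.001 -0.004] | shift in goal axes [ 0.06 -0.02  4.47]
```

Emit:
move_arm([
  [[0.05,0,1.5,0,0,0,2.5],[0,0,1.0,0,0,0,2.5],[0,0,1.0,0,0,0,2.5],[0,0,0.6,0,0,0,2.5],[0,0,0.3,0,0,0,2.5]],
])

```text
t: 7.1
position: [0.4595, 0.0226, 0.1568]
tool_rot: [-0.004, -3.141, 0.001]
contact_force: [-2.8, 0.2, 9.6]
gripper_width: 0.0331
grasp_force: 30.3
```

Emit:
move_arm([
  [[0,0,0.2,0,0,0,2.5],[0,0,0,0,0,0,2.5]],
])

```text
t: 7.35
position: [0.4609, 0.0223, 0.1571]
tool_rot: [0.004, 3.139, -0.002]
contact_force: [-2.6, -0.6, 10.5]
gripper_width: 0.0336
grasp_force: 29.3
```

Emit:
move_arm([
  [[0,0,0.2,0,0,0,2.5],[0,0,0,0,0,0,2.5]],
])

```text
t: 7.6
position: [0.4618, 0.0223, 0.1571]
tool_rot: [0.004, 3.136, -0.002]
contact_force: [-6.4, 1.0, 19.8]
gripper_width: 0.0336
grasp_force: 30.2
```

Emit:
move_arm([
  [[0,0,-0.2,0,0,0,5.2],[0,0,0,0,0,0,5.2],[0,0,0,0,0,0,5.2],[0,0,-4,0,0,0,5.2],[0,0,-6,0,0,0,5.2]],
])

```text
t: 8.22
position: [0.4581, 0.023, 0.2541]
tool_rot: [-0.004, -3.137, -0.001]
contact_force: [0.9, -0.7, 1.0]
gripper_width: 0.0518
grasp_force: 0.0
```

Emit:
move_arm([
  [[-1.2,-5.5,0,0,0,0,5.2],[-1.2,-5.5,0,0,0,0,5.2],[-1.2,-5.5,0,0,0,0,5.2],[-1.2,-5.5,0,0,0,0,5.2],[-3,0,0,0,0,0,5.2]],
])

```text
t: 8.85
position: [0.5367, -0.202, 0.2548]
tool_rot: [0.015, 3.141, -0.002]
contact_force: [0.0, -0.1, 0.1]
gripper_width: 0.052
grasp_force: 0.0
```

Emit:
move_arm([
  [[0,-0.9,5,0,0,0,5.2],[0,0,5,0,0,0,5.2],[0,0,0,0,0,0,5.2],[0,0,0,0,0,0,5.2]],
])

```text
t: 9.35
position: [0.538, -0.207, 0.1565]
tool_rot: [0.004, 3.139, -0.002]
contact_force: [0.4, 0.6, 0.5]
gripper_width: 0.0519
grasp_force: 0.0
```

Run:
```python
from h import *
f=grab_frame('scene');t=grab_frame('top');cv2.imwrite('pics/t4.png',t)
a=cv2.resize(f[140:250,240:390],None,fx=5,fy=5,interpolation=cv2.INTER_CUBIC)
cv2.imwrite('pics/s4.png',a);plan([.5404,-.2069,.044],np.pi/2)
```

```text
shift cm (current tool axes) [-0.1   0.09 11.39] turn [-0.003  0.005 -0.002] | shift in goal axes [-0.16  0.06 11.39]
```

View pics/s4.png

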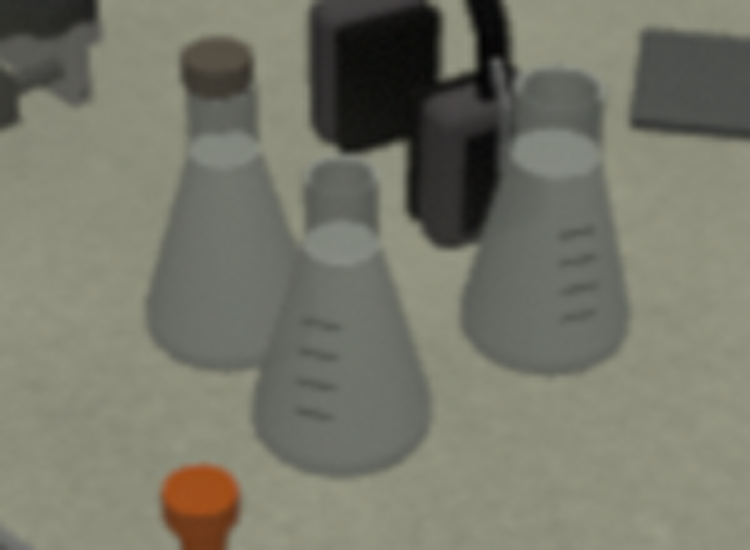

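Flask A's stopper head (218,65 in the crop) sits flush on the rim. The narrow flask B (340,165) and the wide one (557,90) are still open. Next is the second small stopper, at (0.540,-0.207).

Emit:
move_arm([
  [[-0.1,0.05,5,0,0,0,5.2],[0,0,4,0,0,0,5.2],[0,0,2.2,0,0,0,5.2],[0,0,0,0,0,0,5.2]],
])

```text
t: 9.95
position: [0.5378, -0.2059, 0.0428]
tool_rot: [-0.004, -3.141, -0.0]
contact_force: [0.8, -0.0, 1.2]
gripper_width: 0.0521
grasp_force: 0.0
```

Emit:
move_arm([
  [[0,0,0,0,0,0,2.5],[0,0,0,0,0,0,2.5],[0,0,0,0,0,0,2.5],[0,0,0,0,0,0,2.5]],
], newtons=25)

```text
t: 10.45
position: [0.5395, -0.2068, 0.0447]
tool_rot: [0.004, 3.138, -0.003]
contact_force: [-0.1, 0.8, 6.8]
gripper_width: 0.0331
grasp_force: 25.0
```

Emit:
move_arm([
  [[0,0,-4,0,0,0,2.5],[0,0,-6,0,0,0,2.5],[0.6,3,-5,0,0,0,2.5],[0.6,4.5,-4,0,0,0,2.5],[0.7,4.7,-0.5,0,0,0,2.5]],
])

```text
t: 11.08
position: [0.5212, -0.0837, 0.2422]
tool_rot: [0.006, 3.133, -0.004]
contact_force: [1.3, 0.6, -0.7]
gripper_width: 0.0331
grasp_force: 25.0
```

Emit:
move_arm([
  [[0,2.5,0,0,0,0,2.5],[0,0,0,0,0,0,2.5],[0,0,0,0,0,0,2.5],[0,0,0,0,0,0,2.5]],
])

```text
t: 11.58
position: [0.5192, -0.06, 0.2374]
tool_rot: [-0.007, -3.141, 0.0]
contact_force: [-0.1, -0.3, -0.1]
gripper_width: 0.0338
grasp_force: 25.0
```

```bash
cat >> h.py <<'E'
def held(f,c,z):
    g=f.astype(int);m=((g[...,2]-g[...,0]>12)&(g.max(2)<135)&(g.max(2)>75)).astype(np.uint8)[200:310,270:370]
    k=max(cv2.findContours(m,0,1)[0],key=cv2.contourArea)
    (u,v),ax,_=cv2.fitEllipse(cv2.convexHull(k));u+=270;v+=200;print('head',round(u,1),round(v,1),np.round(ax,1),onz(c,u,v,z).round(4))
E
python3 - <<'E'
from h import *
s=get_state();c=camera_model('wrist');f=grab_frame('wrist');cv2.imwrite('pics/w5.png',f);np.save('w5.npy',c,allow_pickle=True)
print(s['position'],s['qvel'].round(3),s['gripper_width'])
g=proj(c,[.5567,.0101,.14]);print(g);a=rim(f,c,g,17.5);a=rim(f,c,a,17.5)
c1=np.load('w1.npy',allow_pickle=True).item();print(tri([ray(c,*a),ray(c1,288.2,281.3)]))
held(f,c,s['position'][2]-.002);plan([.556,.0105,.2],np.pi/2)
E
```

```text
[ 0.51923038 -0.05997223  0.23736708] [-0.003  0.002  0.001  0.003  0.     0.002] 0.03378933820357983
[403.05177242 253.51266953]
rim 402.1 253.6 r 16.7 n 49 resid 0.53 -> [0.5568 0.0093 0.14  ]
rim 402.2 253.7 r 16.7 n 52 resid 0.48 -> [0.5569 0.0094 0.14  ]
(array([0.55759226, 0.00986877, 0.13826462]), [np.float64(2.5876556527158593e-05), np.float64(2.5876556527178085e-05)])
head 320.0 256.6 [56.8 61.2] [ 0.5189 -0.0599  0.2354]
shift cm (current tool axes) [-3.65  7.06  3.73] turn [-0.    -0.001 -0.004] | shift in goal axes [-3.68  7.05  3.74]
```

Emit:
move_arm([
  [[-1.9,3.5,0,0,0,0,2.5],[-1.8,3.5,1,0,0,0,2.5],[0,0,2.6,0,0,0,2.5],[0,0,0,0,0,0,2.5],[0,0,0,0,0,0,2.5]],
])

```text
t: 12.25
position: [0.5567, 0.0102, 0.2021]
tool_rot: [0.006, 3.141, -0.0]
contact_force: [-0.3, -0.7, 0.5]
gripper_width: 0.0335
grasp_force: 25.0
```

Run:
```python
from h import *
plan([.5567,.0098,.1586],np.pi/2);print(get_state()['position'])
```

```text
shift cm (current tool axes) [ 0.01 -0.04  4.35] turn [-0.     0.    -0.004] | shift in goal axes [ 0.   -0.04  4.35]
[0.55674963 0.01017626 0.20213816]
```

Emit:
move_arm([
  [[0,0,1.5,0,0,0,2.5],[0,0,1.0,0,0,0,2.5],[0,0,1.0,0,0,0,2.5],[0,0,0.6,0,0,0,2.5],[0,0,0.2,0,0,0,2.5]],
])

```text
t: 12.88
position: [0.5568, 0.0108, 0.1596]
tool_rot: [0.004, 3.141, -0.0]
contact_force: [-1.9, -0.1, 10.9]
gripper_width: 0.0333
grasp_force: 25.0
```

Emit:
move_arm([
  [[0,0,0.2,0,0,0,2.5],[0,0,0,0,0,0,2.5]],
])

```text
t: 13.12
position: [0.5579, 0.0108, 0.1599]
tool_rot: [0.004, 3.138, -0.001]
contact_force: [-4.1, 1.0, 12.0]
gripper_width: 0.0335
grasp_force: 25.0
```

Emit:
move_arm([
  [[0,0,0.3,0,0,0,2.5],[0,0,0,0,0,0,2.5]],
])

```text
t: 13.38
position: [0.5594, 0.0104, 0.1596]
tool_rot: [0.004, 3.134, -0.003]
contact_force: [-6.2, 0.2, 21.3]
gripper_width: 0.0336
grasp_force: 25.0
```

Emit:
move_arm([
  [[0,0,-0.2,0,0,0,5.2],[0,0,0,0,0,0,5.2],[0,0,0,0,0,0,5.2],[0,0,-4,0,0,0,5.2],[0,0,-6,0,0,0,5.2]],
])

```text
t: 14.0
position: [0.5543, 0.0112, 0.2532]
tool_rot: [-0.005, -3.134, -0.002]
contact_force: [0.6, -0.5, -0.3]
gripper_width: 0.0517
grasp_force: 0.0
```

Emit:
move_arm([
  [[3,-4.7,0,0,0,0,6.4],[3,-4.7,0,0,0,0,6.4],[3,-4.7,0,0,0,0,6.4],[3,-4.7,0,0,0,0,6.4],[2.9,-4.7,0,0,0,0,6.4]],
])

```text
t: 14.62
position: [0.4055, -0.2247, 0.2551]
tool_rot: [-0.004, -3.141, -0.001]
contact_force: [0.5, 0.5, -0.6]
gripper_width: 0.0642
grasp_force: 0.0
```

Emit:
move_arm([
  [[0,0,5,0,0,0,6.4],[0,0,5,0,0,0,6.4],[0,0,0,0,0,0,6.4],[0,0,0,0,0,0,6.4]],
])

```text
t: 15.12
position: [0.4076, -0.2241, 0.1569]
tool_rot: [0.004, 3.14, -0.002]
contact_force: [0.3, -0.5, -0.2]
gripper_width: 0.0642
grasp_force: 0.0
```

Run:
```python
from h import *
f=grab_frame('scene');w=grab_frame('wrist')
a=cv2.resize(f[140:250,240:390],None,fx=5,fy=5,interpolation=cv2.INTER_CUBIC)
cv2.imwrite('pics/s6.png',np.vstack([cv2.resize(a,(480,352)),cv2.resize(w[100:330],(480,173))]));plan([.4083,-.2247,.044],np.pi/2)
```

```text
shift cm (current tool axes) [ 0.06  0.04 11.41] turn [-0.003  0.004 -0.002] | shift in goal axes [ 0.02  0.   11.41]
```

View pics/s6.png

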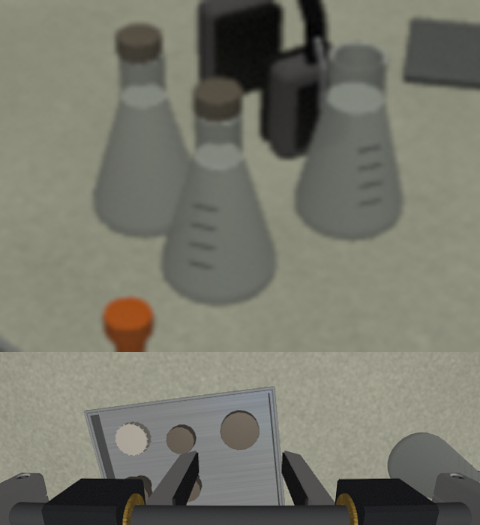

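Flasks A and B are both stoppered flush, at (138,42) and (218,97). The large stopper is centred between the fingers at (240,430). Picking it up.

Emit:
move_arm([
  [[0.05,0,5,0,0,0,6.4],[0,0,4,0,0,0,6.4],[0,0,2.2,0,0,0,6.4],[0,0,0,0,0,0,6.4]],
])

```text
t: 15.72
position: [0.4065, -0.2235, 0.0437]
tool_rot: [-0.004, -3.141, -0.001]
contact_force: [0.7, -0.1, -0.3]
gripper_width: 0.0638
grasp_force: 0.0
```

Emit:
move_arm([
  [[0,0,0,0,0,0,3.5],[0,0,0,0,0,0,3.5],[0,0,0,0,0,0,3.5],[0,0,0,0,0,0,3.5]],
], newtons=25)

```text
t: 16.23
position: [0.4077, -0.2247, 0.0454]
tool_rot: [0.004, 3.139, -0.003]
contact_force: [0.3, 0.2, 5.9]
gripper_width: 0.0453
grasp_force: 25.0
```

Emit:
move_arm([
  [[0,0,-4,0,0,0,3.5],[0,0,-6,0,0,0,3.5],[-2.2,4,-5,0,0,0,3.5],[-2.2,4.5,-4.5,0,0,0,3.5],[-2.2,5,0,0,0,0,3.5]],
])

```text
t: 16.85
position: [0.4726, -0.0954, 0.2367]
tool_rot: [0.007, 3.132, -0.006]
contact_force: [-0.2, 0.2, -0.9]
gripper_width: 0.0453
grasp_force: 25.0
```

Emit:
move_arm([
  [[-2.2,5,0,0,0,0,3.5],[-2.2,5,0,0,0,0,3.5],[-1.2,4,0,0,0,0,3.5],[0,0,0,0,0,0,3.5],[0,0,0,0,0,0,3.5]],
])

```text
t: 17.48
position: [0.5254, 0.0444, 0.2315]
tool_rot: [-0.004, -3.141, 0.001]
contact_force: [0.3, 0.2, -0.2]
gripper_width: 0.0453
grasp_force: 25.0
```

Run:
```python
from h import *
s=get_state();c=camera_model('wrist');f=grab_frame('wrist');cv2.imwrite('pics/w7.png',f);np.save('w7.npy',c,allow_pickle=True)
print(s['position'],s['qvel'].round(3),s['gripper_width'])
g=proj(c,[.569,.134,.14]);print(g);a=rim(f,c,g,21.5);a=rim(f,c,a,21.5)
c1=np.load('w1.npy',allow_pickle=True).item();print(tri([ray(c,*a),ray(c1,393.4,288.4)]))
held(f,c,s['position'][2]-.002);plan([.569,.134,.2],np.pi/2)
```

```text
[0.52541058 0.04435952 0.231472  ] [-0.024 -0.005  0.004  0.003 -0.001  0.002] 0.045253150373228725
[427.56883855 262.98411511]
rim 428.9 266.4 r 23.2 n 39 resid 0.48 -> [0.5721 0.1354 0.14  ]
rim 430.2 266.9 r 24.3 n 31 resid 0.28 -> [0.5725 0.1366 0.14  ]
(array([0.57438447, 0.13826714, 0.1306696 ]), [np.float64(0.0025459995023089663), np.float64(0.0025459995023089424)])
head 318.9 255.6 [76.7 87. ] [0.5245 0.0438 0.2295]
shift cm (current tool axes) [-4.33  9.03  3.14] turn [-0.001 -0.    -0.004] | shift in goal axes [-4.36  9.01  3.15]
```

View pics/w7.png

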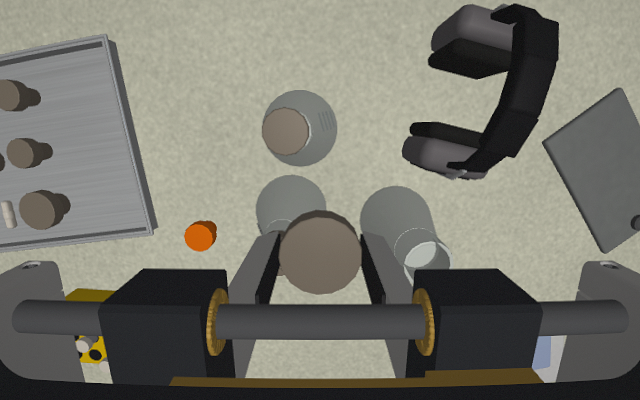

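The wide flask's rim (about (423,254)) is partly hidden by the gripper at v > 270, so I'll move forward 5 cm for a clean view.

Emit:
move_arm([
  [[-5,0,0,0,0,0,3.5],[0,0,0,0,0,0,3.5],[0,0,0,0,0,0,3.5]],
])

```text
t: 17.9
position: [0.5752, 0.0434, 0.2314]
tool_rot: [-0.007, -3.14, 0.0]
contact_force: [0.2, 0.5, 0.0]
gripper_width: 0.0453
grasp_force: 25.0
```

Run:
```python
from h import *
s=get_state();c=camera_model('wrist');f=grab_frame('wrist');cv2.imwrite('pics/w8.png',f);np.save('w8.npy',c,allow_pickle=True)
print(s['position'],s['qvel'].round(3),s['gripper_width'])
g=proj(c,[.570,.1335,.14]);print(g)
for r in(22,23.5):a=rim(f,c,g,r);a=rim(f,c,a,r)
t=camera_model('top');print(tri([ray(c,*a),ray(t,230+195/3.2-.3,130+195/3.2-.3)]))
held(f,c,s['position'][2]-.002);plan([.57,.1335,.2],np.pi/2)
b=f[150:300,340:500].copy();cv2.imwrite('pics/w8c.png',cv2.resize(b,None,fx=3,fy=3))
```

```text
[0.57518537 0.0433964  0.23135164] [ 0.007 -0.022  0.013 -0.     0.001 -0.   ] 0.04528498771220548
[432.80335294 206.10056076]
rim 434.6 206.0 r 23.5 n 55 resid 0.45 -> [0.5699 0.1349 0.14  ]
rim 434.7 205.7 r 23.3 n 43 resid 0.42 -> [0.5696 0.135  0.14  ]
rim 434.6 206.0 r 23.6 n 58 resid 0.46 -> [0.5699 0.1349 0.14  ]
rim 434.6 205.7 r 23.3 n 46 resid 0.38 -> [0.5697 0.1349 0.14  ]
(array([0.56902281, 0.13346073, 0.14404542]), [np.float64(0.00033800758390624516), np.float64(0.0003380075839062232)])
head 320.1 255.2 [77.3 83.7] [0.5741 0.0435 0.2294]
shift cm (current tool axes) [0.54 8.98 3.17] turn [-0.    -0.001 -0.004] | shift in goal axes [0.51 8.98 3.17]
```

View pics/w8c.png

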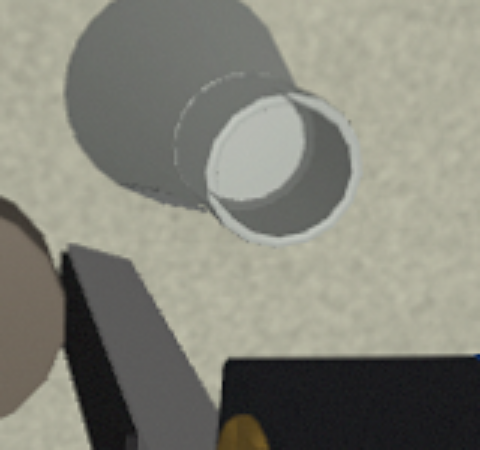

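The crop shows the full rim ring centred at (282,168), which agrees with the fit of (0.570,0.1347).

Emit:
move_arm([
  [[0.2,4.5,0,0,0,0,3.5],[0.3,4.55,0.5,0,0,0,3.5],[0,0,2.4,0,0,0,3.5],[0,0,0,0,0,0,3.5],[0,0,0,0,0,0,3.5]],
])

```text
t: 18.58
position: [0.571, 0.1345, 0.2036]
tool_rot: [0.006, 3.141, -0.0]
contact_force: [-0.7, 1.0, -0.3]
gripper_width: 0.0451
grasp_force: 25.0
```

Run:
```python
from h import *
plan([.5695,.1345,.1595],np.pi/2);print(get_state()['position'])
```

```text
shift cm (current tool axes) [ 0.16 -0.    4.41] turn [-0.     0.001 -0.004] | shift in goal axes [ 0.15 -0.    4.41]
[0.57104824 0.13451439 0.20362107]
```

Emit:
move_arm([
  [[0.1,0,1.5,0,0,0,3.5],[0,0,1.0,0,0,0,3.5],[0,0,1.0,0,0,0,3.5],[0,0,0.6,0,0,0,3.5],[0,0,0.3,0,0,0,3.5]],
])

```text
t: 19.2
position: [0.5708, 0.1355, 0.1604]
tool_rot: [0.004, 3.14, 0.001]
contact_force: [-4.5, 0.2, 16.1]
gripper_width: 0.0452
grasp_force: 25.0
```

Emit:
move_arm([
  [[0,0,0.2,0,0,0,3.5],[0,0,0,0,0,0,3.5]],
])

```text
t: 19.45
position: [0.5719, 0.1356, 0.1606]
tool_rot: [0.004, 3.137, 0.002]
contact_force: [-4.0, 0.3, 13.5]
gripper_width: 0.0456
grasp_force: 25.0
```

Emit:
move_arm([
  [[0,0,0.2,0,0,0,3.5],[0,0,0,0,0,0,3.5]],
])

```text
t: 19.7
position: [0.5728, 0.1357, 0.1605]
tool_rot: [0.004, 3.134, 0.002]
contact_force: [-5.0, -0.5, 18.5]
gripper_width: 0.0453
grasp_force: 25.0
```

Emit:
move_arm([
  [[0,0,-0.2,0,0,0,6.6],[0,0,0,0,0,0,6.6],[0,0,0,0,0,0,6.6],[0,0,-4,0,0,0,6.6],[0,0,-6,0,0,0,6.6]],
])

```text
t: 20.32
position: [0.5679, 0.1348, 0.254]
tool_rot: [-0.005, -3.134, 0.001]
contact_force: [0.9, 0.7, 0.3]
gripper_width: 0.0661
grasp_force: 0.0
```

Emit:
move_arm([
  [[4.2,3.4,-2,0,0,0,6.6],[4.2,3.4,-2,0,0,0,6.6],[4.2,3.4,-2,0,0,0,6.6],[4.2,3.4,-1,0,0,0,6.6],[0,0,0,0,0,0,6.6]],
])

```text
t: 20.95
position: [0.4004, 0.2736, 0.3275]
tool_rot: [-0.004, 3.14, 0.002]
contact_force: [0.3, -0.0, -0.4]
gripper_width: 0.066
grasp_force: 0.0
```

Emit:
move_arm([
  [[0,0,0,0,0,0,6.6],[0,0,0,0,0,0,6.6]],
])

```text
t: 21.2
position: [0.4031, 0.2707, 0.3256]
tool_rot: [-0.007, -3.14, 0.002]
contact_force: [0.9, -0.0, 0.2]
gripper_width: 0.0657
grasp_force: 0.0
```

Run:
```python
from h import *
s=get_state();c=camera_model('wrist');f=grab_frame('wrist');cv2.imwrite('pics/w9.png',f);np.save('w9.npy',c,allow_pickle=True)
print(s['position'],s['qvel'].round(3))
g=grab_frame('scene');cv2.imwrite('pics/s9.png',g)
a=cv2.resize(g[80:245,240:460],(440,330),interpolation=cv2.INTER_CUBIC);o=np.zeros((600,640,3),np.uint8);o[:270]=f[:270];o[270:,:440]=a
cv2.imwrite('pics/v9.png',o)
```

```text
[0.40305686 0.27065603 0.32558565] [-0.005  0.003 -0.003  0.003  0.002  0.002]
```

View pics/v9.png

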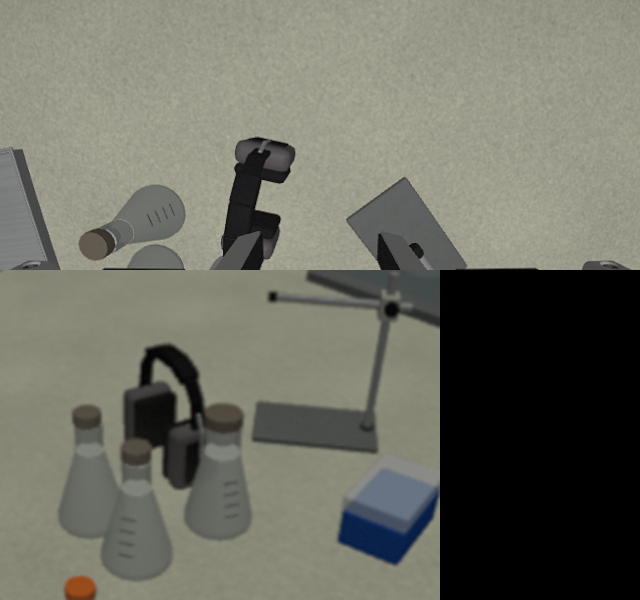

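All three flasks are stoppered flush: heads at (87,417), (137,452) and (224,418) in the lower panel. The ear defenders' band runs from (262,150) to (238,240). Next I'll measure the crown and rod from one montage.

Run:
```python
import cv2,numpy as np
r=lambda n,y,x,h,w:cv2.resize(cv2.convertScaleAbs(cv2.imread(f'pics/{n}.png')[y:y+h,x:x+w],alpha=1.6,beta=10),None,fx=3,fy=3,interpolation=cv2.INTER_CUBIC)
o=np.zeros((540,800,3),np.uint8)
o[:420,:270]=r('w1',95,395,140,90);o[:420,270:540]=r('w9',130,215,140,90)
o[:270,540:795]=r('top0',165,155,90,85);o[270:540,540:798]=r('scene0',85,364,90,86)
for k in range(0,800,90):cv2.line(o,(k,420),(k,428),(0,255,255),1)
cv2.imwrite('pics/m10.png',o)
```

```text
(no output)
```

View pics/m10.png

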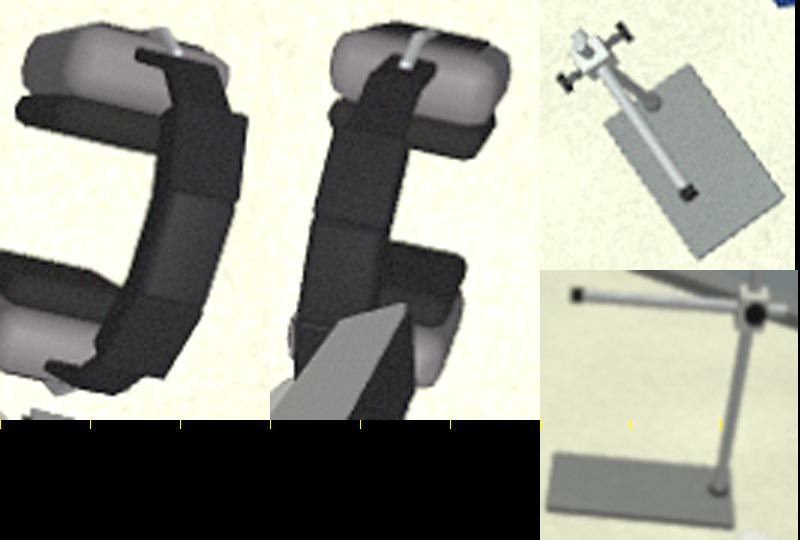

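Montage readings:
- **w1 panel:** crown face centre at (195,250).
- **w9 panel:** crown face centre at (345,270).
- **Top panel:** rod cap at (688,192), clamp at (597,50), plate corners at (690,65), (785,197), (700,258) and (605,122).
- **Scene panel:** rod cap at (576,295), clamp at (752,305).

Run:
```python
from h import *
c1,c9=[np.load(f'w{i}.npy',allow_pickle=True).item() for i in(1,9)];t=camera_model('top');sc=camera_model('scene')
W1=lambda x,y:(395+x/3-.3,95+y/3-.3);W9=lambda x,y:(215+(x-270)/3-.3,130+y/3-.3)
T=lambda x,y:(155+(x-540)/3-.3,165+y/3-.3);S=lambda x,y:(364+(x-540)/3-.3,85+(y-270)/3-.3)
print('crown',tri([ray(c1,*W1(195,250)),ray(c9,*W9(345,270))]))
for n,a in (('w1',[W1(209,199),W1(181,303)]),('w9',[W9(354,225),W9(340,320)])):
    p=[onz(c1 if n=='w1' else c9,*q,.166) for q in a];d=p[0]-p[1];print(n,'ends',p[0].round(3),p[1].round(3),'len',np.linalg.norm(d).round(3),'own-y az',np.degrees(np.arctan2(d[1],d[0])).round(1))
cap=tri([ray(t,*T(688,192)),ray(sc,*S(576,295))]);cl=tri([ray(t,*T(597,50)),ray(sc,*S(752,305))]);print('cap',cap,'clamp',cl)
a,b=onz(t,*T(688,192),.2),onz(t,*T(610,72),.2);d=b-a;print('rod top',a.round(4),b.round(4),np.degrees(np.arctan2(d[1],d[0])))
P=[onz(t,*T(*q),.01) for q in[(690,65),(785,197),(700,258),(605,122)]];print('plate c',np.mean(P,0).round(4))
for i in range(4):
    d=P[i]-P[i-1];print(np.linalg.norm(d[:2]).round(3),np.degrees(np.arctan2(d[1],d[0])).round(1))
```

```text
crown (array([0.42929396, 0.18908392, 0.16661964]), [np.float64(0.0012454015197160336), np.float64(0.0012454015197160963)])
w1 ends [0.413 0.193 0.166] [0.449 0.187 0.166] len 0.036 own-y az 169.9
w9 ends [0.412 0.193 0.166] [0.446 0.186 0.166] len 0.034 own-y az 168.3
cap (array([0.45073592, 0.35863861, 0.19761808]), [np.float64(0.0013210928721264347), np.float64(0.001321092872126339)]) clamp (array([0.5789474 , 0.44751238, 0.20410024]), [np.float64(0.0017996417818391332), np.float64(0.0017996417818390903)])
rod top [0.4513 0.359  0.2   ] [0.5609 0.4367 0.2   ] 35.35065132159379
plate c [0.514  0.4041 0.01  ]
0.106 -54.5
0.176 -142.7
0.106 126.7
0.178 37.3
```

Crown: (0.429,0.189) at z = 0.167 (0.168 expected), own x at azimuth 79°. Rod: axis at about 0.2, azimuth about 36°, stand centre (0.514,0.404), which is consistent with the cap and clamp positions. Now the approach.

Run:
```python
from h import *
plan([.4293,.189,.25],np.radians(79))
```

```text
shift cm (current tool axes) [-2.67 -8.15  7.58] turn [-0.001 -0.001  0.187] | shift in goal axes [-4.13 -7.52  7.58]
```

Emit:
move_arm([
  [[0,0,0,0,0,0.1,7.5],[0,0,0,0,0,0.087,7.5],[-2.1,-3.8,1,0,0,0,7.5],[-2.0,-3.7,3,0,0,0,7.5],[0,0,3.5,0,0,0,7.5]],
])

```text
t: 21.92
position: [0.4304, 0.1874, 0.2511]
tool_rot: [0.306, 3.125, -0.0]
contact_force: [-0.5, 1.1, -0.6]
gripper_width: 0.075
grasp_force: 0.0
```

Emit:
move_arm([
  [[0,0,0,0,0,0,7.5],[0,0,0,0,0,0,7.5],[0,0,0,0,0,0,7.5]],
])

```text
t: 22.3
position: [0.4296, 0.1907, 0.2534]
tool_rot: [0.296, 3.124, 0.002]
contact_force: [-0.5, 0.1, -0.0]
gripper_width: 0.0752
grasp_force: 0.0
```

Run:
```python
from h import *
s=get_state();c=camera_model('wrist');f=grab_frame('wrist');cv2.imwrite('pics/w11.png',f)
print(s['position']);plan([.4293,.189,.170],np.radians(79))
# black band silhouette between fingers: dark mask rows around predicted crown
g=f.max(2)
for z in [(.168)]:
  u,v=proj(c,[.4293,.189,z]);print('crown px',u,v)
  for dv in(-15,-8,0):
    r=g[int(v)+dv,250:390];d=np.where(r<60)[0]+250;print(int(v)+dv,d.min() if len(d) else None,d.max() if len(d) else None,np.split(d,np.where(np.diff(d)>1)[0]+1).__len__(),[ (x[0],x[-1]) for x in np.split(d,np.where(np.diff(d)>1)[0]+1)][:6])
```

```text
[0.42964449 0.19073304 0.25341032]
shift cm (current tool axes) [ 0.01 -0.19  8.33] turn [0.001 0.003 0.003] | shift in goal axes [-0.01 -0.18  8.33]
crown px 317.45503734882743 214.67614430614427
199 300 331 1 [(np.int64(300), np.int64(331))]
206 292 337 1 [(np.int64(292), np.int64(337))]
214 289 341 1 [(np.int64(289), np.int64(341))]
```

Emit:
move_arm([
  [[0,-0.2,3,0,0,0,7.5],[0,0,3,0,0,0,7.5],[0,0,2.3,0,0,0,7.5],[0,0,0,0,0,0,7.5],[0,0,0,0,0,0,7.5]],
])

```text
t: 22.98
position: [0.4292, 0.1887, 0.1701]
tool_rot: [0.297, 3.125, 0.001]
contact_force: [-0.2, 0.6, -0.5]
gripper_width: 0.075
grasp_force: 0.0
```

Run:
```python
from h import *
plan([.4293,.189,.170],np.radians(79));s=get_state();print(s['position'],s['contact_force'])
cv2.imwrite('pics/w12.png',grab_frame('wrist'))
```

```text
shift cm (current tool axes) [-0.    0.03  0.01] turn [0.001 0.002 0.003] | shift in goal axes [-0.    0.03  0.01]
[0.42919323 0.18866768 0.17009567] [-0.19966923  0.64742779 -0.51642878]
```

Emit:
move_arm([
  [[0,0,0,0,0,0,2.0],[0,0,0,0,0,0,2.0],[0,0,0,0,0,0,2.0],[0,0,0,0,0,0,2.0],[0,0,0,0,0,0,2.0]],
], newtons=30)

```text
t: 23.65
position: [0.4281, 0.1882, 0.1685]
tool_rot: [-0.298, -3.127, 0.0]
contact_force: [0.2, -0.2, -0.3]
gripper_width: 0.0288
grasp_force: 0.3
```

Emit:
move_arm([
  [[0,0,0,0,0,0,2.0],[0,0,0,0,0,0,2.0],[0,0,0,0,0,0,2.0]],
], newtons=30)

```text
t: 24.02
position: [0.428, 0.1882, 0.1685]
tool_rot: [-0.298, -3.127, 0.0]
contact_force: [-0.5, -0.6, -0.5]
gripper_width: 0.0259
grasp_force: 29.8
```

Grip width is 25.9 mm, which matches the crown. Lifting and turning in place.

Emit:
move_arm([
  [[0,0,-2,0,0,0,2.0],[0,0,-3,0,0,0,2.0],[0,0,-2.5,0,0,0.1,2.0],[0,0,0,0,0,0.15,2.0],[0,0,0,0,0,0.15,2.0]],
])

```text
t: 24.65
position: [0.4281, 0.1883, 0.2436]
tool_rot: [0.92, 3.004, 0.0]
contact_force: [-0.2, -1.0, -1.9]
gripper_width: 0.0256
grasp_force: 29.8
```

Emit:
move_arm([
  [[0,0,0,0,0,0.15,2.0],[0,0,0,0,0,0.15,2.0],[0,0,0,0,0,0.05,2.0],[0,0,0,0,0,0,2.0],[0,0,0,0,0,0,2.0]],
])

```text
t: 25.28
position: [0.4279, 0.1882, 0.2433]
tool_rot: [-1.421, -2.801, 0.001]
contact_force: [0.1, -0.7, -1.5]
gripper_width: 0.0257
grasp_force: 29.8
```

Run:
```python
from h import *
plan([.3886,.3129,.2425],np.radians(36));s=get_state();print(s['position'],s['contact_force'],s['gripper_width'],s['joint_pos'].round(2))
```

```text
shift cm (current tool axes) [12.39  4.19  0.08] turn [-0.001 -0.     0.003] | shift in goal axes [12.4   4.15  0.08]
[0.42794251 0.18818082 0.24327531] [ 0.13026659 -0.70302022 -1.50563667] 0.025676343495897532 [ 0.23 -0.04  1.77  0.    1.42 -0.4 ]
```

Emit:
move_arm([
  [[4.1,1.4,0,0,0,0,2.0],[4.1,1.4,0,0,0,0,2.0],[4.2,1.35,0,0,0,0,2.0],[0,0,0,0,0,0,2.0],[0,0,0,0,0,0,2.0]],
])

```text
t: 25.9
position: [0.3885, 0.3125, 0.2434]
tool_rot: [1.421, 2.801, -0.001]
contact_force: [0.8, -1.4, -1.5]
gripper_width: 0.0257
grasp_force: 30.0
```

Run:
```python
from h import *
plan([.3886,.3129,.2425],np.radians(36));plan([.498,.392,.2425],np.radians(36));s=get_state();print(s['position'],s['contact_force'],s['gripper_width'])
c=camera_model('wrist');w=grab_frame('wrist');sf=grab_frame('scene');cv2.imwrite('pics/s13.png',sf);cv2.imwrite('pics/w13.png',w)
t=grab_frame('top');cv2.imwrite('pics/t13.png',t)
for x in(-.086,.0,.05):print(proj(c,[.514+x*.809,.404+x*.588,.2]).round())
```

```text
shift cm (current tool axes) [0.02 0.04 0.09] turn [-0.001  0.001  0.004] | shift in goal axes [0.02 0.04 0.09]
shift cm (current tool axes) [-0.06 13.54  0.08] turn [-0.001  0.001  0.004] | shift in goal axes [-1.000e-02  1.354e+01  9.000e-02]
[0.38845163 0.31250653 0.24336184] [ 0.75265079 -1.35959246 -1.48267408] 0.025690895042862504
[426. 232.]
[551. 232.]
[618. 231.]
```

Emit:
move_arm([
  [[0,2.5,0,0,0,0,2.0],[0,2.5,0,0,0,0,2.0],[0,2.5,0,0,0,0,2.0]],
])

```text
t: 26.42
position: [0.4503, 0.3564, 0.2436]
tool_rot: [1.425, 2.8, -0.0]
contact_force: [0.1, 0.5, -1.3]
gripper_width: 0.026
grasp_force: 30.0
```

Emit:
move_arm([
  [[0,3,0,0,0,0,2.0],[0,3,0,0,0,0,2.0],[0,0,0,0,0,0,2.0],[0,0,0,0,0,0,2.0]],
])

```text
t: 26.92
position: [0.4971, 0.3914, 0.2432]
tool_rot: [-1.423, -2.8, 0.002]
contact_force: [0.8, -0.5, -2.1]
gripper_width: 0.0257
grasp_force: 30.0
```

Run:
```python
from h import *
plan([.498,.392,.2245],np.radians(36));s=get_state();print(s['position'],s['contact_force'],s['wrist_torque'])
sf=grab_frame('scene');t=grab_frame('top');w=grab_frame('wrist')
o=np.zeros((600,700,3),np.uint8);o[:360,:420]=cv2.resize(sf[50:170,340:480],None,fx=3,fy=3,interpolation=cv2.INTER_CUBIC)
o[:270,420:690]=cv2.resize(t[165:255,150:240],None,fx=3,fy=3,interpolation=cv2.INTER_CUBIC);o[360:600,:384]=cv2.resize(w,(384,240))
cv2.imwrite('pics/v14.png',o)
```

```text
shift cm (current tool axes) [0.   0.11 1.87] turn [-0.002 -0.     0.002] | shift in goal axes [0.   0.11 1.87]
[0.49714882 0.39135319 0.24316595] [ 0.84612198 -0.45310354 -2.05891339] [-0.01453814  0.01536212  0.03903223]
```

View pics/v14.png

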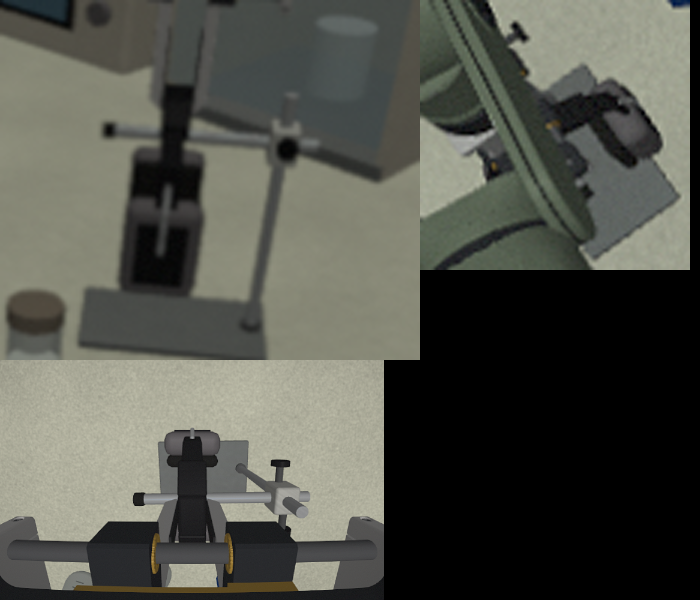

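The rod passes under the crown with one cup on each side: rod at (150,497) to (300,495) in the wrist panel, with the band crossing it at (192,497). Lowering onto the rod.

Emit:
move_arm([
  [[0,0.1,0.8,0,0,0,2.0],[0,0,0.6,0,0,0,2.0],[0,0,0.3,0,0,0,2.0],[0,0,0,0,0,0,2.0],[0,0,0,0,0,0,2.0]],
])

```text
t: 27.7
position: [0.4984, 0.3932, 0.2267]
tool_rot: [1.422, 2.801, 0.0]
contact_force: [-0.7, -0.0, -2.4]
gripper_width: 0.0258
grasp_force: 30.0
```

Emit:
move_arm([
  [[0,0,0.1,0,0,0,2.0],[0,0,0,0,0,0,2.0],[0,0,0,0,0,0,2.0]],
])

```text
t: 28.08
position: [0.4983, 0.3931, 0.2257]
tool_rot: [1.422, 2.801, 0.0]
contact_force: [0.0, 0.7, -1.7]
gripper_width: 0.0256
grasp_force: 30.0
```

Emit:
move_arm([
  [[0,0,0.1,0,0,0,2.0],[0,0,0,0,0,0,2.0],[0,0,0,0,0,0,2.0]],
])

```text
t: 28.45
position: [0.4983, 0.393, 0.2245]
tool_rot: [-1.423, -2.801, 0.0]
contact_force: [0.1, 0.5, -2.0]
gripper_width: 0.0259
grasp_force: 30.0
```

Emit:
move_arm([
  [[0,0,0.1,0,0,0,2.0],[0,0,0,0,0,0,2.0],[0,0,0,0,0,0,2.0]],
])

```text
t: 28.82
position: [0.4984, 0.3931, 0.2244]
tool_rot: [1.422, 2.801, 0.001]
contact_force: [-0.8, -0.5, 3.4]
gripper_width: 0.0256
grasp_force: 30.0
```

```bash
python3 -c "
from h import *
for i in range(3): s=get_state();print(s['position'],s['contact_force'],s['wrist_torque'])"
```

```text
[0.4983701  0.39307029 0.22437639] [-0.8336246  -0.52652974  3.40805901] [-0.30873368  0.44743293 -0.01477826]
[0.4983701  0.39307029 0.22437639] [-0.8336246  -0.52652974  3.40805901] [-0.30873368  0.44743293 -0.01477826]
[0.4983701  0.39307029 0.22437639] [-0.8336246  -0.52652974  3.40805901] [-0.30873368  0.44743293 -0.01477826]
```

Contact is at z = 0.2244, just as computed. Releasing and withdrawing upward.

Emit:
move_arm([
  [[0,0,0,0,0,0,5.0],[0,0,0,0,0,0,5.0],[0,0,0,0,0,0,5.0],[0,0,0,0,0,0,5.0]],
])

```text
t: 29.32
position: [0.4983, 0.393, 0.2234]
tool_rot: [-1.422, -2.801, 0.0]
contact_force: [-0.3, 0.2, -0.3]
gripper_width: 0.0499
grasp_force: 0.0
```

Emit:
move_arm([
  [[0,0,-2,0,0,0,5.0],[0,0,-4,0,0,0,5.0],[0,0,-5,0,0,0,5.0],[0,-4,0,0,0,0,5.0],[0,-6,0,0,0,0,5.0]],
])

```text
t: 29.95
position: [0.4182, 0.3341, 0.3361]
tool_rot: [1.421, 2.799, 0.006]
contact_force: [0.2, -1.0, 0.4]
gripper_width: 0.05
grasp_force: 0.0
```

Emit:
move_arm([
  [[5,0,0,0,0,0,5.0],[5,0,0,0,0,0,5.0],[0,0,0,0,0,0,5.0],[0,0,0,0,0,0,5.0]],
])

```text
t: 30.45
position: [0.3589, 0.4148, 0.3347]
tool_rot: [1.421, 2.8, 0.002]
contact_force: [-0.3, 0.1, -0.2]
gripper_width: 0.05
grasp_force: 0.0
```

Run:
```python
from h import *
import time
s=get_state();print(s['t'],s['position'])
a=grab_frame('scene');t=grab_frame('top');w=grab_frame('wrist');cv2.imwrite('pics/s15.png',a);cv2.imwrite('pics/t15.png',t);cv2.imwrite('pics/w15.png',w)
sc=camera_model('scene');tc=camera_model('top')
z=cv2.imread('pics/s13.png');z0=cv2.imread('pics/s9.png')
# dark pixels new with respect to the empty stand picture
m=((a.max(2)<55)&(z0.max(2)>70)).astype(np.uint8)[40:200,340:480]
n,l,st,ce=cv2.connectedComponentsWithStats(m)
for i in range(1,n):
    if st[i,4]>40:print('scene blob',st[i,:4]+[340,40,0,0],st[i,4])
# expectations for a hung set
M=lambda x,y,z:np.array([.514+(-.019+x)*.809-y*.588,.404+(-.019+x)*.588+y*.809,z])
for p in [(0,0,.224),(0,75,.1),(35,50,.056),(-35,50,.056),(0,-75,.1),(35,-50,.056),(-35,-50,.056)]:
    X=M(p[0]/1000,p[1]/1000,p[2]);print(p,'scene',proj(sc,X).round(),'top',proj(tc,X).round())
# flask heads: colour blobs in scene
g=a.astype(int);b=((g[...,2]-g[...,0]>12)&(g.max(2)<125)&(g.max(2)>60)).astype(np.uint8)[130:215,250:400]
n,l,st,ce=cv2.connectedComponentsWithStats(cv2.morphologyEx(b,cv2.MORPH_OPEN,np.ones((3,3),np.uint8)))
for i in range(1,n):
    if st[i,4]>40:print('head blob',ce[i].round(1)+[250,130],st[i,4])
for p in[(.461,.0215),(.557,.0098),(.57,.1347)]:print('exp head',proj(sc,[*p,.149]).round(1))
```

```text
30.45 [0.35892064 0.41482151 0.33474762]
scene blob [383  86  24  42] 547
scene blob [380 127  27  28] 575
(0, 0, 0.224) scene [399.  85.] top [190. 209.]
(0, 75, 0.1) scene [395. 116.] top [180. 233.]
(35, 50, 0.056) scene [405. 135.] top [186. 221.]
(-35, 50, 0.056) scene [381. 132.] top [198. 239.]
(0, -75, 0.1) scene [393. 140.] top [224. 203.]
(35, -50, 0.056) scene [404. 151.] top [213. 202.]
(-35, -50, 0.056) scene [379. 148.] top [226. 220.]
head blob [351.6 150.9] 172
head blob [271.1 152.5] 102
head blob [307.5 168. ] 117
exp head [283.5 151.6]
exp head [307.8 169.9]
exp head [351.5 152.6]
```

The ear defenders hang where expected. Flask A's head has moved from (283,152) to (271,152) in the scene view, so it was nudged aside. I'll check its height, tilt and base by numbers.

Run:
```python
from h import *
a=cv2.imread('pics/s15.png');t=cv2.imread('pics/t15.png');sc=camera_model('scene');tc=camera_model('top')
def blobs(f,x,y,w,h,amin=25):
    g=f.astype(int);b=((g[...,2]-g[...,0]>10)&(g.max(2)<120)&(g.max(2)>50)).astype(np.uint8)[y:y+h,x:x+w]
    n,l,st,ce=cv2.connectedComponentsWithStats(b)
    return [(ce[i]+[x,y],st[i,2:]) for i in range(1,n) if st[i,4]>amin]
A=blobs(a,250,130,150,85);B=blobs(t,270,170,100,90)
for u in B:print('top',u[0].round(1),u[1],onz(tc,*u[0],.156).round(4))
for u in A:
    for v in B:
        x,e=tri([ray(sc,*u[0]),ray(tc,*v[0])])
        if e[0]<.006:print(u[0].round(1),u[1],'x',v[0].round(1),'->',x.round(4),'err',np.round(e[0],4))
# flask bodies in the top picture: grey (low saturation) darker than bench
g=t.astype(int);m=((abs(g[...,2]-g[...,0])<8)&(g.max(2)<125)&(g.max(2)>70)).astype(np.uint8)[170:270,270:370]
n,l,st,ce=cv2.connectedComponentsWithStats(cv2.morphologyEx(m,cv2.MORPH_OPEN,np.ones((3,3),np.uint8)))
for i in range(1,n):
    if st[i,4]>60:print('body',st[i,:4]+[270,170,0,0],st[i,4])
for n,p in dict(A0=(.461,.0215),B=(.557,.0098),W=(.57,.1347)).items():print(n,'base px',proj(tc,[*p,0]).round(1),'top px',proj(tc,[*p,.156]).round(1))
```

```text
top [289.7 189.7] [ 16  16 194] [0.5691 0.1352 0.156 ]
top [334.1 194.5] [ 12  12 105] [0.5557 0.0111 0.156 ]
top [340.  231.9] [ 11  12 110] [ 0.4503 -0.0047  0.156 ]
[351.5 153.1] [ 22  17 251] x [289.7 189.7] -> [0.5706 0.1353 0.1477] err 0.0008
[271.2 154.5] [ 16  12 161] x [340.  231.9] -> [ 0.451  -0.0057  0.148 ] err 0.0007
[307.2 170.2] [ 16  17 182] x [334.1 194.5] -> [0.5568 0.0099 0.1481] err 0.0011
body [280 189  27  25] 428
body [320 193  27  25] 469
body [324 226  27  26] 431
A0 base px [329.2 235.7] top px [330.4 228. ]
B base px [332.9 205.3] top px [334.5 194. ]
W base px [293.2 201.2] top px [289.9 189.4]
```

Flask A now stands at (0.451,-0.006). Its head is at z = 0.148, the same as the other two, and its base sits under its neck, so it is upright and still closed. I'll do one check that everything is still before handing in.

Emit:
move_arm([
  [[0,0,0,0,0,0,5.0],[0,0,0,0,0,0,5.0],[0,0,0,0,0,0,5.0],[0,0,0,0,0,0,5.0],[0,0,0,0,0,0,5.0]],
])

```text
t: 31.22
position: [0.3586, 0.4148, 0.3336]
tool_rot: [-1.422, -2.801, 0.0]
contact_force: [0.1, 0.2, 0.0]
gripper_width: 0.0499
grasp_force: 0.0
```

Run:
```python
from h import *
a=cv2.imread('pics/s15.png');b=grab_frame('scene');d=cv2.absdiff(a,b).max(2)[60:260,240:460]
print('changed px',(d>40).sum(),get_state()['contact_force'])
if (d>40).sum()<60: print(close_job())
```

```text
changed px 0 [-0.06712565  0.31214935  0.14844881]
the job is handed in; nothing more can be done
None
```

I handed the job in at about 31 s: all three flasks on the bench are standing and closed flush with fitting stoppers, one of them after being knocked about 3 cm aside without harm, and the ear defenders hang free over the rod with one cup on each side.

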